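# Kickstand down, then hold the bike frame upright

### The arm

A 7-joint arm with a two-finger parallel gripper is mounted at the origin on the work surface. World frame = base frame: x ahead of the robot, y to its left, z up, the work surface at z = 0. Lengths are in mm, angles in rad, forces in N, time in s.
With the tool pointing down it reaches from about 400 to 875 mm from the base axis. Payload 6.5 kg.
Tool frame: the origin (TCP) lies midway between the tips of the shut fingers; the grasp point (between the pads) lies 19 mm behind it; z points along the fingers, y is the line along which they close (so a half turn about z gives the same grasp; the last joint's range is limited). The gripper opens to 85 mm and grips with 20 to 120 N. Pads are 22 mm wide; open, the fingers measure 114 mm over their backs; the gripper's body (76 mm by 85 mm) begins 54 mm behind the grasp point. The pads swing forward as they close: fully open they stand 13 mm farther back than shut.
Start: joints at [-1.404, 0.536, -0.004, 1.538, 0.003, 1.067, -0.071], TCP at [149.953, 632.459, 231.29] pointing down, gripper open.
Joint ranges: [-2.7, 2.7], [-0.37, 2.16], [-1.27, 1.26], [0.24, 2.4], [-1.31, 4.45], [0.19, 1.91], [-2.76, 2.76]. Speed limits (rad/s): [2.39, 2.39, 3.14, 3.14, 3.14, 3.14, 3.14].

### API

Orientations are given as [roll, pitch, yaw] about the fixed x, y, z axes, in that order (R = Rz(yaw) Ry(pitch) Rx(roll)).
In Python, from plant import arm gives the robot as it stands.
- The arm moves only by the tool send_rows, never from a script. Its argument "rows" is one flat list of numbers, 4 for each row, row after row: the shift along the tool's x, y, z in m, then the turn about the tool's z in degrees. A call has 1 to 12 rows; each row is the pose to reach, as a shift and turn from the pose commanded when the call began, along the tool's axes at that moment; what a row does not reach only later rows make up. A row lasts 1/12 s, in which the tool goes at most 41.7 mm and 7.16 degrees, less where a joint would pass 70% of its speed; a pose out of reach is approached as far as the arm can. A call with a gripper value outside its range is refused whole. "fingers" is the finger opening in m, from 0 to 0.0854, set as the call begins (left out, the last holds). The fingers move at their own pace and stop on an object; the grip force is fixed at half the most. Time passes only in rows, so rows that repeat a pose let the fingers close. It gives the time, the measured TCP pose, the force, the opening and the grip force at its end, in the units of the state.
- arm.get_state(): the state, without advancing time (a new reading comes with each control period).
- arm.capture(name): name is "side" or "top" or "wrist"; returns a dict with "pixels" (384x512x3 uint8, red, green, blue), "range_z" (384x512 float32, mm along the optical axis (not along the pixel's ray), 0 where there is no reading), "fx", "fy", "cx", "cy" (pixels), "eye" and "orientation" of the camera in the world. Camera axes: x right, y down, z forward; pixel columns grow to the right and rows downward; lengths in mm; the calibration is good to about 2 mm. The wrist camera is an equidistant fisheye: a pixel r from the principal point sees the ray r / f radians off the axis. A picture is of the moment at which its call begins.
- arm.hand_in(): hands the job in; it is judged then, once.
The state is a dict: "time": time; "q": joint angles; "joint_velocities": joint speeds; "effort": joint torques, N m; "ee_pos": TCP position; "ee_rot": TCP orientation; "wrist_force": force on the tool from outside, world axes, zero at the start; "wrist_torque": the same for the moment, N m; "grip_width": opening from 0.0 (shut) to 1.0 (fully open); "grasp_force": force on a finger pad.
Only numpy, scipy, OpenCV 4.12 (cv2) and the standard library are available. Lean on these libraries where they do the work, as an engineer would, in place of code of your own. Each camera call takes 0.05 s, during which the arm holds its last target. There are 200 camera calls.

### The job

The green bike frame stub in the assembly cradle is leaning back on its rubber pad with its orange kickstand folded up. First flip the kickstand fully down, past its over-centre point, so that it could catch the frame, then take the frame firmly in the gripper (the top rail is the handy place), bring it upright and keep hold of it: the program finishes with the gripper still holding the frame upright and still, its kickstand's foot off the board. Never let the frame fall over towards the kickstand side, and leave the tools and other things lying about where they are.

Things in the scene. Friction and masses are not known exactly. Their poses are not given: they have to be found in the camera images.
- cradle: fixed cradle: plywood board 240 (own x) by 340 (own y) by 18 mm thick with two bearing blocks. Origin: centre of its underside, on the table; own z up, turned about the vertical by at most 0.55 rad. The frame stub stands along own y over the middle, the kickstand on its own -x side (towards the robot). On the +x side a post (100 mm tall) with a rubber pad: the frame leans on it at the start
- frame (a joint): roll of the green tubular frame stub (0.9 kg, mass centre about 100 mm above the roll axis, tips freely). 0 = upright; positive = leaning to the cradle's +x, away from robot and kickstand; starts at about +0.35, on the pad. Let go below 0 it tips to the kickstand side: with the stand down its foot catches it at about -0.15; with the stand up it falls to -0.5
- rail_mid (a point): point on the axis of the frame's straight round top rail (26 mm diameter, 206 mm long, along cradle y), 185 mm from the roll axis: 220 mm above the table when upright. The seat tube (24 mm) crosses it 40 mm from here towards own +y and ends 33 mm above the rail's axis; towards -y the rail runs on 110 mm, clear on top. Axes are the frame's: at roll 0 the cradle's
- roll_axis (a point): point on the frame's roll axis (along cradle y), 35 mm above the table over the middle of the cradle; axes are the frame's, as for rail_mid
- kickstand (a joint): angle of the orange kickstand about its pivot (axis along the frame's own x): 0 = folded up, 1.75 = fully down, both hard stops. Over-centre spring: below 0.85 it snaps back up, above 0.85 it snaps on fully down. It gives up to 0.19 N m (2 to 4 N on the leg). Down, with the frame upright, its foot hangs 11 mm clear of the board
- stand_pivot (a point): on the kickstand's turning axis, in the plane in which the leg swings: in the frame's axes 75 mm to -x, 30 mm to -y and 120 mm up from roll_axis. The leg is an orange round bar 12 mm thick. Own x as the frame's x; own y and z turn with the leg
- stand_foot (a point): centre of the kickstand's round black rubber foot (18 mm diameter), 117 mm from stand_pivot. Folded up, the leg points along the frame's own +y and 0.1 rad upward; coming down, the foot swings downward through a quarter circle in the plane x = -75 mm until it points straight down
- spindle: bystander, leave it alone: turned light wood spindle standing upright, 68 mm foot, 150 mm tall. Origin: its underside's centre or its handle axis
- paint_tin: bystander, leave it alone: white tin, 80 mm diameter, 100 mm tall. Origin: its underside's centre or its handle axis
- red_bin: bystander, leave it alone: red plastic open bin 160 x 120 x 90 mm. Origin: its underside's centre or its handle axis
- screwdriver: bystander, leave it alone: screwdriver with yellow handle lying on the table. Origin: its underside's centre or its handle axis
- wrench: bystander, leave it alone: steel wrench lying on the table. Origin: its underside's centre or its handle axis
- offcut: bystander, leave it alone: wood offcut 100 x 50 x 25 mm. Origin: its underside's centre or its handle axis
- spare_ring: bystander, leave it alone: steel ring, 32 mm outside, 8 mm high, lying on the cradle board's front corner (own -x, -y). Origin: its underside's centre or its handle axis

How it is judged:
By the outcome, as a careful person would: the job done as asked, in the order asked, and still so for the second after the job is handed in, while the arm keeps its last pose, push and grip.
It also fails if it takes over 45 s, if anything falls off the work surface, if the arm or the gripper's body presses on something with over 40 N, if the wrist force passes 120 N, or if a joint passes its speed limit or range.

## Working session

There is one attempt and no reset: what is moved stays moved. The work goes in short steps, Python scripts to look and compute and a tool call to move; the robot and the scene stay as the last step left them, time stands still between calls to the robot, and variables do not carry over. Pictures are saved under pics/ and viewed, at most 10 in all, crops included, and the job is handed in when it is done.

Besides the shell and the picture viewer there is one more tool, called after "Emit:" in YAML: its name, and indented under it one key for each argument. send_rows: Moves the arm, as the interface text tells. Its arguments: {"type":"object","properties":{"rows":{"type":"array","items":{"type":"number"}},"fingers":{"type":"number"}},"required":["rows"]}

```bash
ls; mkdir -p pics; python3 - <<'E'
from plant import arm
import cv2,numpy as np,pickle
d={}
for n in("side","top"):
    c=arm.capture(n); d[n]=c
    print(n,c["fx"],c["fy"],c["cx"],c["cy"],c["eye"],c["orientation"])
    cv2.imwrite(f"pics/{n}0.png",c["pixels"][:,:,::-1])
pickle.dump(d,open("c0.pkl","wb"))
print(arm.get_state())
im=np.hstack([d["side"]["pixels"],d["top"]["pixels"]])[:,:,::-1]
E
```

```text
pics
side 466.810236268327 466.810236268327 259.1067475676901 188.22349052761922 [  315.2598634  -1234.91762981   832.67263873] [-2.0666275  -0.02456226 -0.2169437 ]
top 371.75198504027196 371.75198504027196 254.79633785383814 196.08493124946222 [ 409.47227502  -38.96210243 1251.98381188] [-2.99453886  0.02063378 -1.58575547]
{'time': 0.1, 'q': array([-1.40413481,  0.53712069, -0.00444992,  1.53873853,  0.00258636,
        1.06732285, -0.07117367]), 'joint_velocities': array([ 0.00104434, -0.00196448,  0.00130418, -0.0036995 ,  0.00053066,
       -0.00078211, -0.000895  ]), 'effort': array([ 2.80362437e-03, -5.84561598e+01,  1.05220567e+00, -2.59775126e+01,
        1.27244703e-02,  4.60376599e-03, -1.35685536e-05]), 'ee_pos': array([149.86865985, 631.90878694, 230.49493067]), 'ee_rot': array([-3.14001209e+00,  9.92306840e-05,  2.90883230e+00]), 'wrist_force': array([ 0.23306749, -0.92975877, -0.12067592]), 'wrist_torque': array([-0.01627522,  0.0368499 , -0.00321648]), 'grasp_force': 0.0, 'grip_width': 1.0037396954845115}
```

View pics/side0.png

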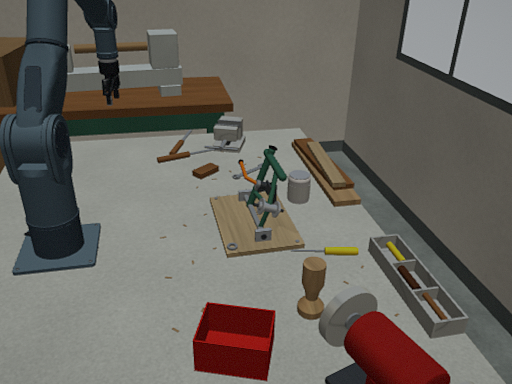

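View pics/top0.png

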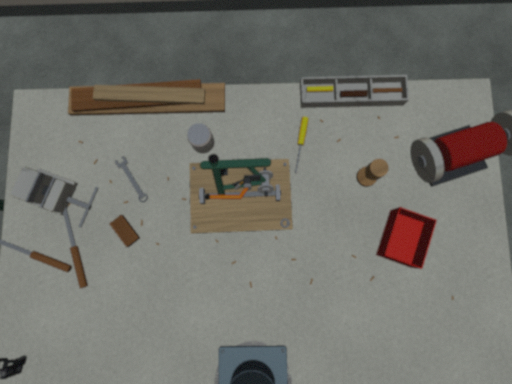

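The side view shows the frame at about (265,190), with the orange stand at about (247,172). In the top view the board spans columns 190–292 and rows 160–232, with the rail at about (235,163), the orange leg at about (225,196) and the ring at (285,224).

```bash
cat > h.py <<'E'
import numpy as np,cv2,pickle
from scipy.spatial.transform import Rotation as Ro
def cloud(c):
    v,u=np.mgrid[:384,:512]; z=c["range_z"].astype(float)
    p=np.stack([(u-c["cx"])/c["fx"]*z,(v-c["cy"])/c["fy"]*z,z],-1)
    return p@Ro.from_euler("xyz",c["orientation"]).as_matrix().T+c["eye"]
def hsv(c): return cv2.cvtColor(c["pixels"],cv2.COLOR_RGB2HSV)
def orange(c,lo=(5,200,110),hi=(18,255,255)): return cv2.inRange(hsv(c),lo,hi)>0
def green(c): return cv2.inRange(hsv(c),(60,90,20),(90,255,200))>0
E
python3 - <<'E'
from h import *
d=pickle.load(open("c0.pkl","rb"))
for n in d:
    c=d[n];P=cloud(c);ok=c["range_z"]>0
    near=(P[...,0]>300)&(P[...,0]<800)&(abs(P[...,1])<250)&ok
    H=hsv(c)
    for nm,m in(("or",orange(c)&near&(P[...,2]>60)),("gr",green(c)&near&(P[...,2]>100)),("board",near&(abs(P[...,2]-18)<5)&(H[...,0]>8)&(H[...,0]<25)&(H[...,1]>60))):
        p=P[m];print(n,nm,len(p))
        if len(p)<3: continue
        print(p.min(0).round(),p.max(0).round(),p.mean(0).round())
        if nm=="board":
            q=p[:,:2].astype(np.float32); r=cv2.minAreaRect(q); print(r,cv2.boxPoints(r).round())
        if nm=="or": 
            s=p[np.argsort(p[:,1])]; print(s[::max(1,len(s)//10)].round())
        if nm=="gr":
            t=p[p[:,2]>p[:,2].max()-70]; 
            l=cv2.fitLine(t.astype(np.float32),cv2.DIST_HUBER,0,.01,.01).ravel();print("line",l.round(3))
            s=p[np.argsort(p[:,1])]; print(s[::max(1,len(s)//25)].round().tolist())
E
```

```text
side or 65
[562.   2. 165.] [593. 116. 191.] [571.  46. 180.]
[[592.   2. 165.]
 [589.   6. 167.]
 [569.  14. 178.]
 [579.  17. 172.]
 [567.  22. 174.]
 [563.  33. 180.]
 [566.  47. 183.]
 [566.  63. 182.]
 [568.  74. 187.]
 [565.  92. 186.]
 [564. 105. 187.]]
side gr 529
[606. -71. 101.] [669. 132. 241.] [646.  23. 190.]
line [-2.80000e-02  1.00000e+00  1.20000e-02  6.52424e+02  2.10840e+01
  2.15404e+02]
[[653.0, -71.0, 211.0], [655.0, -64.0, 210.0], [648.0, -53.0, 212.0], [634.0, -46.0, 152.0], [630.0, -41.0, 129.0], [631.0, -37.0, 137.0], [643.0, -33.0, 155.0], [638.0, -29.0, 160.0], [650.0, -23.0, 217.0], [660.0, -18.0, 221.0], [655.0, -14.0, 222.0], [648.0, -7.0, 213.0], [651.0, 5.0, 217.0], [655.0, 25.0, 221.0], [653.0, 41.0, 220.0], [664.0, 59.0, 222.0], [662.0, 79.0, 227.0], [644.0, 81.0, 185.0], [655.0, 83.0, 187.0], [633.0, 84.0, 159.0], [636.0, 86.0, 162.0], [645.0, 87.0, 207.0], [630.0, 90.0, 164.0], [646.0, 93.0, 215.0], [632.0, 96.0, 168.0], [656.0, 123.0, 222.0]]
side board 2977
[ 473. -195.   13.] [797. 204.  23.] [581.  -7.  18.]
((634.2190551757812, 3.6650848388671
[... 629 characters left out ...]
.0], [652.0, -22.0, 218.0], [650.0, -16.0, 218.0], [648.0, -12.0, 185.0], [625.0, -7.0, 105.0], [650.0, 1.0, 219.0], [658.0, 12.0, 223.0], [665.0, 24.0, 219.0], [653.0, 35.0, 222.0], [655.0, 46.0, 224.0], [659.0, 55.0, 219.0], [653.0, 66.0, 223.0], [647.0, 73.0, 213.0], [646.0, 81.0, 215.0], [617.0, 86.0, 119.0], [617.0, 89.0, 121.0], [652.0, 91.0, 227.0], [655.0, 94.0, 229.0], [626.0, 97.0, 155.0], [650.0, 107.0, 216.0], [652.0, 118.0, 219.0], [658.0, 129.0, 220.0]]
top board 4499
[ 475. -168.   13.] [800. 204.  23.] [574.  36.  18.]
((636.009521484375, 15.198776245117188), (315.811279296875, 375.9728088378906), 1.725295066833496) [[ 473.  198.]
 [ 484. -177.]
 [ 800. -168.]
 [ 788.  208.]]
```

Emit:
send_rows:
  rows: [-0.02,-0.015,-0.03,5,-0.05,-0.04,-0.06,11,-0.085,-0.065,-0.07,17,-0.12,-0.09,-0.07,23,-0.155,-0.12,-0.07,30,-0.185,-0.145,-0.07,37,-0.215,-0.17,-0.07,44,-0.245,-0.195,-0.07,51,-0.275,-0.215,-0.07,58,-0.3,-0.235,-0.07,64,-0.32,-0.25,-0.07,70,-0.33,-0.26,-0.07,75]
  fingers: 0

```text
time: 1.1
ee_pos: [413.3, 299.8, 301.3]
ee_rot: [3.141, 0.001, 1.59]
wrist_force: [-0.3, 0.2, -0.5]
grip_width: 0.003
grasp_force: 0.0
```

Emit:
send_rows:
  rows: [-0.02,0.015,0,0,-0.045,0.035,0,0,-0.07,0.054,0,0,-0.095,0.073,0,0,-0.12,0.092,0,0,-0.145,0.111,0,0,-0.17,0.13,0.01,0,-0.188,0.145,0.03,0,-0.194,0.149,0.055,0,-0.194,0.149,0.075,0,-0.194,0.149,0.085,0,-0.194,0.149,0.085,0]

```text
time: 2.1
ee_pos: [563.8, 113.7, 213.8]
ee_rot: [-3.137, 0.001, 1.6]
wrist_force: [0.4, 0.1, -0.1]
grip_width: 0.001
grasp_force: 0.0
```

```bash
cat > look.py <<'E'
import sys
from h import *
from plant import arm
s=sys.argv[1]; t=[]
for n in("side","top"):
    c=arm.capture(n);P=cloud(c)
    m=orange(c)&(P[...,0]>450)&(P[...,0]<700)&(abs(P[...,1]-60)<120)&(P[...,2]>30)
    p=P[m]; p=p[np.argsort(p[:,1])]; print(n,len(p),p[::max(1,len(p)//8)].round().tolist())
    g=P[green(c)&(P[...,0]>480)&(P[...,0]<720)&(abs(P[...,1]-40)<120)&(P[...,2]>195)]
    print(" rail",len(g),np.median(g,0).round(),g.min(0).round(),g.max(0).round())
    t.append(cv2.resize(c["pixels"][100:280,140:380],(480,360)) if n=="side" else cv2.resize(c["pixels"][120:255,150:330],(480,360)))
cv2.imwrite(f"pics/{s}.png",cv2.resize(np.hstack(t),(800,300))[:,:,::-1])
st=arm.get_state();print(st["time"],st["ee_pos"].round(1),st["ee_rot"].round(3),st["wrist_force"].round(1))
E
python3 look.py a
```

```text
side 64 [[592.0, 4.0, 164.0], [587.0, 10.0, 168.0], [579.0, 17.0, 176.0], [564.0, 23.0, 178.0], [564.0, 39.0, 177.0], [565.0, 59.0, 184.0], [566.0, 83.0, 183.0], [566.0, 99.0, 186.0]]
 rail 284 [653.  23. 219.] [549. -71. 196.] [669. 129. 374.]
top 42 [[591.0, 10.0, 172.0], [585.0, 15.0, 176.0], [576.0, 18.0, 177.0], [573.0, 24.0, 180.0], [566.0, 38.0, 185.0], [570.0, 67.0, 184.0], [570.0, 82.0, 184.0], [570.0, 87.0, 187.0], [567.0, 99.0, 186.0]]
 rail 399 [656.  29. 221.] [578. -62. 199.] [670. 115. 536.]
2.2 [565.7 114.3 216.8] [ 3.142 -0.     1.601] [-0.2 -0.9 -0.5]
```

View pics/a.png

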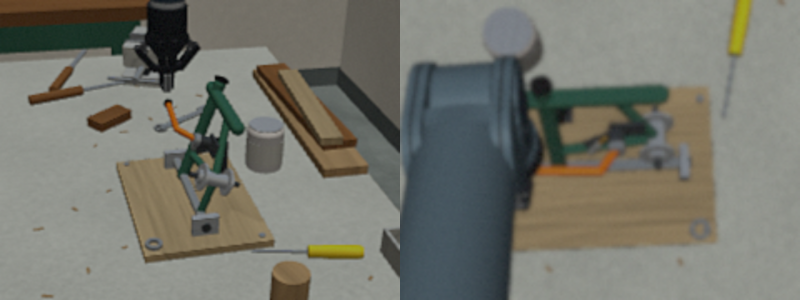

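The fingertips at (167,85) are right over the foot at (167,103), and the top view agrees. I'll push the leg along its arc.

Emit:
send_rows:
  rows: [-0.005,0,0.01,0,-0.005,0,0.02,0,-0.005,0,0.028,0,-0.005,-0.003,0.036,0,-0.006,-0.006,0.044,0,-0.006,-0.009,0.052,0,-0.007,-0.011,0.06,0,-0.01,-0.014,0.068,0,-0.013,-0.017,0.076,0,-0.017,-0.019,0.084,0,-0.023,-0.021,0.091,0,-0.029,-0.023,0.098,0]

```text
time: 3.2
ee_pos: [543.3, 83.3, 117.5]
ee_rot: [-3.142, 0.0, 1.6]
wrist_force: [0.8, -0.5, 1.1]
grip_width: 0.0
grasp_force: 0.0
```

Emit:
send_rows:
  rows: [-0.006,-0.002,0.006,0,-0.012,-0.004,0.009,0,-0.017,-0.005,0.011,0,-0.017,-0.005,0.011,0,-0.017,-0.005,0.011,0]

```text
time: 3.62
ee_pos: [539.3, 66.6, 107.5]
ee_rot: [3.141, -0.0, 1.599]
wrist_force: [0.6, -0.3, 0.2]
grip_width: 0.003
grasp_force: 0.0
```

```bash
python3 look.py b
```

```text
side 84 [[530.0, -16.0, 79.0], [537.0, -10.0, 96.0], [537.0, -8.0, 98.0], [547.0, -5.0, 131.0], [541.0, -4.0, 103.0], [557.0, -3.0, 150.0], [541.0, -2.0, 116.0], [563.0, -1.0, 155.0], [557.0, 1.0, 151.0]]
 rail 282 [653.  22. 219.] [503. -70. 195.] [670. 128. 371.]
top 18 [[560.0, -1.0, 159.0], [555.0, -1.0, 153.0], [586.0, 1.0, 165.0], [578.0, 1.0, 164.0], [572.0, 1.0, 163.0], [569.0, 1.0, 162.0], [567.0, 2.0, 157.0], [589.0, 4.0, 168.0], [581.0, 4.0, 162.0]]
 rail 428 [656.  38. 221.] [641. -62. 195.] [670. 132. 243.]
3.7167 [539.4  67.4 107.7] [ 3.141 -0.     1.6  ] [ 0.2  0.7 -0.5]
```

View pics/b.png

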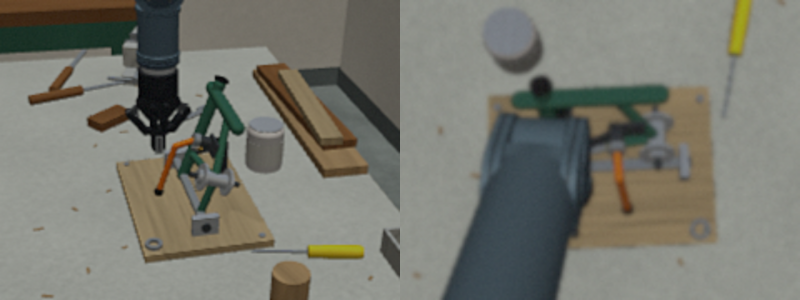

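The leg now hangs down: the orange runs from (190,145) to the foot at (160,190), and the frame is still on its pad. Next I move above the rail.

Emit:
send_rows:
  rows: [0.005,-0.005,-0.02,0,0.005,-0.005,-0.055,0,0.005,-0.005,-0.09,0,0,0,-0.125,0,-0.01,0.01,-0.155,0,-0.02,0.03,-0.17,0,-0.035,0.06,-0.175,0,-0.05,0.09,-0.175,0,-0.06,0.11,-0.17,0,-0.065,0.115,-0.165,0,-0.065,0.115,-0.16,0,-0.065,0.115,-0.16,0]
  fingers: 0.085

```text
time: 4.72
ee_pos: [654.5, 5.8, 265.7]
ee_rot: [-3.139, -0.0, 1.6]
wrist_force: [-0.9, 0.3, 0.0]
grip_width: 0.995
grasp_force: 0.0
```

```bash
python3 look.py c
```

```text
side 81 [[530.0, -13.0, 77.0], [537.0, -9.0, 106.0], [550.0, -7.0, 135.0], [547.0, -6.0, 128.0], [541.0, -5.0, 110.0], [563.0, -3.0, 157.0], [538.0, -2.0, 106.0], [554.0, -0.0, 152.0], [586.0, 4.0, 161.0]]
 rail 284 [653.  18. 219.] [640. -70. 195.] [671. 129. 371.]
top 18 [[561.0, -1.0, 157.0], [558.0, -1.0, 155.0], [584.0, 1.0, 163.0], [575.0, 1.0, 164.0], [566.0, 1.0, 161.0], [563.0, 1.0, 160.0], [558.0, 2.0, 157.0], [569.0, 4.0, 165.0], [566.0, 4.0, 162.0]]
 rail 112 [659. -33. 221.] [558. -62. 212.] [670. -10. 642.]
4.8167 [654.7   6.6 267. ] [-3.140e+00 -1.000e-03  1.601e+00] [-1.6  0.5  1.7]
```

View pics/c.png

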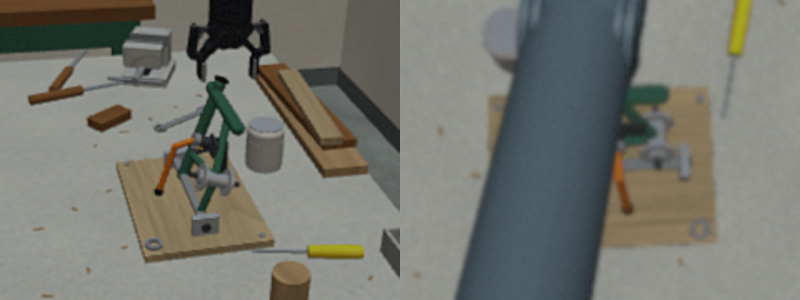

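The open fingers straddle the rail line, with the stand still down. I'll descend and close.

Emit:
send_rows:
  rows: [0,0.002,0.015,0,0,0.002,0.03,0,0,0.002,0.045,0,0,0.002,0.058,0,0,0.002,0.067,0,0,0.002,0.074,0,0,0.002,0.076,0,0,0.002,0.076,0]

```text
time: 5.48
ee_pos: [657.7, 5.5, 191.2]
ee_rot: [-3.141, 0.0, 1.6]
wrist_force: [-0.2, 0.0, 0.6]
grip_width: 0.994
grasp_force: 0.0
```

Emit:
send_rows:
  rows: [0,0,0,0,0,0,0,0,0,0,0,0,0,0,0,0,0,0,0,0,0,0,0,0,0,0,0,0,0,0,0,0,0,0,0,0,0,0,0,0]
  fingers: 0.015

```text
time: 6.32
ee_pos: [658.6, 5.4, 192.0]
ee_rot: [3.14, -0.0, 1.6]
wrist_force: [1.9, 0.3, 5.4]
grip_width: 0.285
grasp_force: 58.5
```

```bash
python3 look.py d
```

```text
side 84 [[526.0, -16.0, 79.0], [537.0, -10.0, 92.0], [537.0, -7.0, 105.0], [547.0, -6.0, 132.0], [563.0, -4.0, 157.0], [538.0, -3.0, 110.0], [582.0, -2.0, 165.0], [563.0, -1.0, 159.0], [589.0, 3.0, 165.0]]
 rail 185 [653. -16. 219.] [616. -72. 196.] [671. 129. 391.]
top 19 [[563.0, -1.0, 157.0], [558.0, -1.0, 156.0], [553.0, -1.0, 148.0], [578.0, 1.0, 161.0], [575.0, 1.0, 160.0], [566.0, 1.0, 159.0], [564.0, 2.0, 157.0], [555.0, 2.0, 153.0], [575.0, 4.0, 162.0], [581.0, 4.0, 160.0]]
 rail 97 [657. -36. 221.] [576. -62. 215.] [667. 132. 543.]
6.4167 [658.6   5.3 192. ] [3.14 0.   1.6 ] [ 2.2 -0.1  4.7]
```

View pics/d.png

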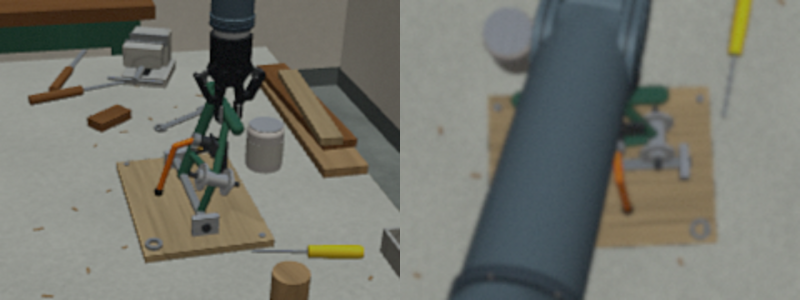

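The grip is firm: 24 mm opening on the 26 mm rail at 58 N. I'll bring it up along the 185 mm arc.

Emit:
send_rows:
  rows: [0,-0.003,-0.001,0,0,-0.007,-0.0025,0,0,-0.012,-0.004,0,0,-0.017,-0.0055,0,0,-0.022,-0.0065,0,0,-0.027,-0.0078,0,0,-0.0315,-0.0086,0,0,-0.036,-0.0095,0,0,-0.04,-0.01,0,0,-0.043,-0.0104,0,0,-0.043,-0.0104,0]

```text
time: 7.33
ee_pos: [617.7, 4.4, 204.3]
ee_rot: [3.134, -0.0, 1.6]
wrist_force: [4.7, 0.6, 9.8]
grip_width: 0.279
grasp_force: 59.0
```

Emit:
send_rows:
  rows: [0,-0.003,-0.0015,0,0,-0.006,-0.0025,0,0,-0.0095,-0.003,0,0,-0.013,-0.0034,0,0,-0.0165,-0.0037,0,0,-0.0195,-0.0039,0,0,-0.022,-0.004,0,0,-0.023,-0.004,0,0,-0.023,-0.004,0,0,-0.023,-0.004,0]

```text
time: 8.17
ee_pos: [594.1, 3.8, 207.0]
ee_rot: [3.136, -0.0, 1.6]
wrist_force: [5.5, 0.8, 4.7]
grip_width: 0.282
grasp_force: 58.7
```

```bash
python3 look.py e; python3 - <<'E'
from h import *
d=pickle.load(open("c0.pkl","rb"))
for n in d: # board edges, axis line
    c=d[n];P=cloud(c);H=hsv(c)
    m=((abs(P[...,2]-18)<6)&(H[...,0]>8)&(H[...,0]<25)&(H[...,1]>60)&(P[...,0]>450)&(P[...,0]<740)&(abs(P[...,1]-40)<200)).astype(np.uint8)
    m=cv2.morphologyEx(m,cv2.MORPH_OPEN,np.ones((5,5)))
    r=cv2.minAreaRect(P[m>0][:,:2].astype(np.float32));print(n,r)
E
```

```text
side 29 [[521.0, -13.0, 52.0], [525.0, -7.0, 142.0], [531.0, -6.0, 144.0], [544.0, -5.0, 156.0], [529.0, -4.0, 146.0], [532.0, -3.0, 146.0], [520.0, -2.0, 136.0], [538.0, -1.0, 151.0], [529.0, 0.0, 140.0], [542.0, 3.0, 152.0]]
 rail 186 [589. -21. 230.] [552. -74. 195.] [609. 126. 354.]
top 0 []
 rail 121 [592. -38. 232.] [581. -63. 214.] [604. 130. 237.]
8.2667 [594.1   3.8 207. ] [ 3.136 -0.     1.6  ] [4.9 1.2 5.5]
side ((595.996826171875, 31.60760498046875), (240.22450256347656, 347.31793212890625), 1.402052402496338)
top ((593.939697265625, 33.777252197265625), (234.1444549560547, 333.6044921875), 2.465740203857422)
```

View pics/e.png

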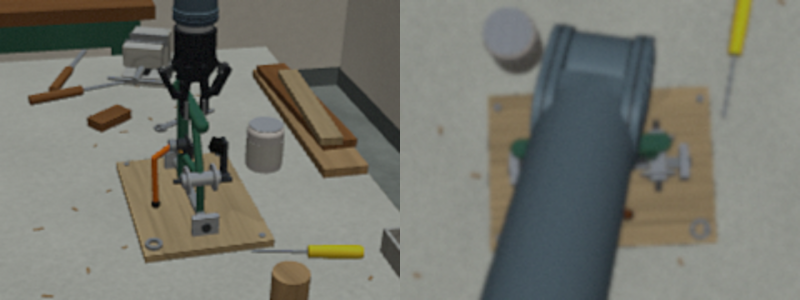

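The frame stands upright in the gripper, with the kickstand hanging vertically at (155,180) and its foot at (156,204). The rail is within 2 mm of being over the board's centre line. I'll make a small nudge, let it settle and check.

Emit:
send_rows:
  rows: [0,0.001,-0.0005,0,0,0.0015,-0.001,0,0,0.0015,-0.001,0,0,0.0015,-0.001,0,0,0.0015,-0.001,0,0,0.0015,-0.001,0,0,0.0015,-0.001,0,0,0.0015,-0.001,0]

```text
time: 8.93
ee_pos: [594.7, 3.8, 207.0]
ee_rot: [3.138, -0.0, 1.6]
wrist_force: [4.4, 0.6, 1.4]
grip_width: 0.28
grasp_force: 58.8
```

```bash
python3 - <<'E'
from plant import arm
s=arm.get_state();print(s["ee_pos"],s["wrist_force"],abs(s["joint_velocities"]).max(),s["grasp_force"])
if s["grasp_force"]>40 and abs(s["ee_pos"][0]-595.5)<3: print(arm.hand_in())
E
```

```text
[594.73458902   3.79341748 207.03975064] [4.42533102 0.56492484 1.35794277] 0.002078537243535219 58.80195736885071
the job is handed in; nothing more can be done
None
```

I handed the job in at about 9 s: the kickstand is fully down, and the gripper is holding the frame upright and still by the top rail (about 59 N), with the stand's foot clear of the board.

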